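Set the adjusting screw so the gauge blade just drags

TASK

Slide the gauge blade along its guide until its tip is in the gap under the adjusting screw, then turn the winged screw down (clockwise from above) until the blade just drags, needing a pull of about 3 N to slide it; too tight a screw will mark the blade. Make sure by drawing the set blade slowly a few millimetres, then leave the blade lying in the gap with the screw at that setting, and leave the loose parts beside the stand alone.

Things in the scene. Friction and masses are not known exactly. Their poses are not given: they have to be found in the camera images.
- stand: grey fixed clearance-setting stand, base 245 x 66 x 12 mm. Origin: on the worktop, below the screw. Its +x runs along the guide from the open end (x = -150 mm) to the column (x = +34 mm, stops the blade); z up. The bed's top, on which the blade slides, is at z = 20 mm. An arm over the bed (underside 41 mm, top 56 mm up, collar to 62 mm) carries the screw.
- guide_mouth (a point): middle of the bed's top at the open end of the guide, x = -150 mm, z = 20 mm of the stand. Two strips 8 mm wide, tops at z = 25 mm, run from here to the screw, 17 mm apart: they guide the 14 mm wide blade on the line y = 0 with 1.5 mm play each side
- screw: winged head of the adjusting screw. Frame: the stand's, turned about the vertical screw axis. The wing is a flat bar 36 mm long (own x), 12 mm thick (own y), at z = 72 to 97 mm, on an 11 mm round neck. It turns from -0.9 to 4.5 rad clockwise from the position in line with the stand's x, starts within 0.4 rad of it, stays where left (friction 0.06 N m) and neither rises nor sinks
- screw_grip (a point): middle of the wing, on the screw axis, 85 mm above the worktop. Turning the wing clockwise (from above) lowers the sprung foot of the screw (round nose, radius 4 mm) by an inner spindle, 1.6 mm per rad; once it touches, it presses with about 7 N per mm. With the wing in line the nose clears an inserted blade by 0.9 to 4.1 mm, each time different: it must be felt
- blade: loose gauge blade: steel strip 138 x 14 x 3 mm on the bed, with an upright black grip 26 mm long (x), 10 mm thick (y), top 42 mm above the underside. Origin: underside, below the middle of the grip; x to the tip, z up. 55 to 95 g. It starts in the guide, tip 20 to 35 mm short of the screw axis. Pressed, it slides at a pull of 0.4 to 0.6 times the pressing force
- blade_tip (a point): middle of the blade's front end, 100 mm ahead of its origin; well in the gap when 8 to 30 mm past the screw axis. Feel the drag by the pull that slides the blade: fingers that press the blade down on the bed or against a guide strip add drag of their own, while fingers set loosely before and behind the grip (26 mm apart) do not
- adaptor: loose brass threaded adaptor, 24 x 27 x 35 mm, standing beside the stand; origin under its middle; leave alone
- spanner: loose small combination spanner, 20 x 144 x 10 mm, lying beside the stand; origin under its middle; leave alone
- nut: loose black hexagon nut, 19 x 22 x 10 mm, lying beside the stand; origin under its middle; leave alone
Not all that is in view belongs to the job. Several things have the shape of the blade; the one meant has the colours described above.

How it is judged:
On the way, in this order (a step that is already met when the one before it is completed fails the run):
1. the blade's tip has been slid at least 6 mm past the screw axis, with the screw still clear of it (x of blade_tip in the frame of stand above 0.006 m and contact force between screw_foot and blade below 0.3 N), for 0.2 s.
2. the screw presses on the blade with at least 1 N (contact force between screw_foot and blade above 1 N), for 0.2 s.
3. the set blade is drawn or pushed by the fingers under the screw while the screw presses it with 3.5 to 9.5 N (contact force between screw_foot and blade between 3.5 and 9.5 N and linear speed of blade above 0.002 m/s and contact force between the fingers and blade above 0.5 N and x of blade_tip in the frame of stand above 0 m), for 0.1 s.
At the end, for the whole second after the job is handed in: the blade lies still in the gap, its tip at least 4 mm past the screw axis, pressed by the screw with 3.5 to 9.5 N (it slides under a pull of about 3 N) (contact force between screw_foot and blade between 3.5 and 9.5 N and x of blade_tip in the frame of stand above 0.004 m and linear speed of blade below 0.005 m/s); the robot touches nothing.
It fails at once if the screw presses the blade with more than 20 N (contact force between screw_foot and blade above 20 N).
It fails at once if the adaptor is moved by more than 20 mm (distance of adaptor from where it was at the start of the episode above 0.02 m).
It fails at once if the spanner is moved by more than 20 mm (distance of spanner from where it was at the start of the episode above 0.02 m).
It fails at once if the nut is moved by more than 20 mm (distance of nut from where it was at the start of the episode above 0.02 m).
It also fails if it takes over 72 s, if anything falls off the work surface, if the arm or the gripper's body presses on something with over 40 N, if the wrist force passes 120 N, or if a joint passes its speed limit or range.

ROBOT

A 6-joint arm with a two-finger parallel gripper is mounted at the origin on a cart in front of the work surface, level with it; the furniture and walls round the work are solid. World frame = base frame: x ahead of the robot, y to its left, z up, the work surface at z = 0. Lengths are in m, angles in rad, forces in N, time in s.
With the tool pointing down it reaches from about 0.25 to 0.775 m from the base axis. Payload 4 kg.
Tool frame: the origin (TCP) lies between the finger pads; the fingertips stand 14 mm ahead of it and the grasp point (between the pads) lies 5 mm behind it; z points along the fingers, y is the line along which they close (so a half turn about z gives the same grasp; the last joint's range is limited). The gripper opens to 94 mm and grips with 3 to 60 N. Pads are 16 mm wide; open, the fingers measure 119 mm over their backs; the gripper's body (75 mm by 177 mm) begins 78 mm behind the grasp point.
Start: joints at [-1.292, 0.087, 1.371, -0, 1.684, -0.103], TCP at [0.205, -0.51, 0.22] pointing down, gripper open.
Joint ranges: [-3.1, 3.1], [-0.76, 2.03], [0.27, 2.55], [-1.08, 4.22], [0.17, 2.65], [-2.57, 2.57]. Speed limits (rad/s): [2.79, 2.79, 3.14, 3.14, 3.14, 3.14].

INTERFACE

Orientations are given as a unit quaternion [w, x, y, z].
In Python, from bench import bot gives the robot as it stands. The module is installed in compiled form; this text tells all that it offers.
- The arm moves only by the tool step_arm, never from a script. Its arguments are lists of equal length, an entry for each row: "grip": the finger opening in m, from 0 to 0.094; "dp": the shift along the tool's x, y, z in m, a list of three; "turn": the turn about the tool's z in units of 6 degrees (1.0 is 6 degrees). A call has 1 to 5 rows; each row shifts and turns the commanded pose from where the row before left it, along the tool's axes as they then stand; what a row does not reach is not made up. A row lasts 1/12 s, in which the tool goes at most 41.7 mm and 7.16 degrees, less where a joint would pass 70% of its speed; a pose out of reach is approached as far as the arm can. A call is refused whole if a number of a shift passes 0.0417 or a number of a turn 1, either way. A call with a gripper value outside its range is refused whole. The fingers move at their own pace and stop on an object; "newtons" is the grip in N (left out, the last holds). Time passes only in rows, so rows that do not move let the fingers close. It gives the time, the measured TCP pose, the force, the opening and the grip force at its end, in the units of the state.
- bot.read_state(): the state, without advancing time (a new reading comes with each control period).
- bot.capture(name): name is "side" or "top" or "wrist"; returns a dict with "color" (400x640x3 uint8, blue, green, red), "fx", "fy", "cx", "cy" (pixels), "distortion" ([k1, k2, p1, p2, k3] as OpenCV has them; the pictures are not rectified), "rvec" (rotation vector, rad) and "tvec" (3), from world to camera coordinates, as OpenCV has them. Camera axes: x right, y down, z forward; pixel columns grow to the right and rows downward; lengths in m; the calibration is good to about 2 mm. A picture is of the moment at which its call begins. There is no depth.
- bot.finish_job(): hands the job in; it is judged then, once.
The state is a dict: "time": time; "joints": joint angles; "joint_velocities": joint speeds; "joint_torque": joint torques, N m; "ee_pos": TCP position; "orientation": TCP orientation; "wrist_force": force on the tool from outside, world axes, zero at the start; "torque": the same for the moment, N m; "width": finger opening in m; "gripper_force": force on a finger pad.
Only numpy, scipy, OpenCV 4.12 (cv2) and the standard library are available. Lean on these libraries where they do the work, as an engineer would, in place of code of your own. Each camera call takes 0.05 s, during which the arm holds its last target. There are 200 camera calls.

## Working session

There is one attempt and no reset: what is moved stays moved. The work goes in short steps, Python scripts to look and compute and a tool call to move; the robot and the scene stay as the last step left them, time stands still between calls to the robot, and variables do not carry over. Pictures are saved under pics/ and viewed, at most 10 in all, crops included, and the job is handed in when it is done.

Besides the shell and the picture viewer there is one more tool, called after "Request:" as a command line: name --pt "numbers of a row" for each row, then --argument value for the rest. step_arm: Moves the arm, as the interface text tells. Its arguments: {"type":"object","properties":{"grip":{"type":"array"},"dp":{"type":"array"},"turn":{"type":"array"},"newtons":{"type":"number"}},"required":["grip","dp","turn"]}

```bash
mkdir -p pics; cat > h.py <<'E'
import numpy as np, cv2
from bench import bot
def cam(n):
    c=bot.capture(n); c['K']=np.array([[c['fx'],0,c['cx']],[0,c['fy'],c['cy']],[0,0,1.]]); c['R']=cv2.Rodrigues(np.array(c['rvec'],float))[0]; c['t']=np.array(c['tvec'],float).ravel(); return c
def ray(c,p):
    u=cv2.undistortPoints(np.array([[p]],float),c['K'],np.array(c['distortion'],float)).ravel()
    return -c['R'].T@c['t'], c['R'].T@np.array([u[0],u[1],1])
def onz(c,p,z):
    o,d=ray(c,p); return o+d*(z-o[2])/d[2]
def proj(c,P):
    return cv2.projectPoints(np.array(P,float).reshape(-1,1,3),np.array(c['rvec'],float),c['t'],c['K'],np.array(c['distortion'],float))[0].reshape(-1,2)
E
python3 - <<'E'
from h import *
s=bot.read_state(); print({k:np.round(v,3) for k,v in s.items()})
for n in('top','side'):
    c=cam(n); cv2.imwrite(f'pics/{n}0.png',c['color']); print(n,(-c['R'].T@c['t']).round(3))
E
```

```text
{'time': np.float64(0.0), 'joints': array([-1.292,  0.088,  1.372, -0.   ,  1.684, -0.103]), 'joint_velocities': array([-0.003, -0.   , -0.001, -0.001, -0.   ,  0.001]), 'joint_torque': array([-1.0000e-03, -3.4018e+01, -3.0243e+01,  7.2000e-02,  3.3000e-02,
       -0.0000e+00]), 'ee_pos': array([ 0.205, -0.51 ,  0.218]), 'orientation': array([-0.001,  0.982,  0.19 , -0.   ]), 'wrist_force': array([-0.319, -0.998,  0.713]), 'torque': array([-0.004, -0.015, -0.007]), 'gripper_force': np.float64(0.0), 'width': np.float64(0.094)}
top [0.408 0.071 0.986]
side [0.576 0.776 0.531]
```

View pics/top0.png

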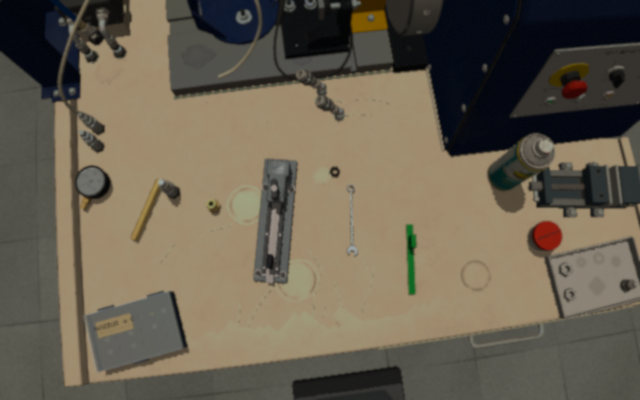

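View pics/side0.png

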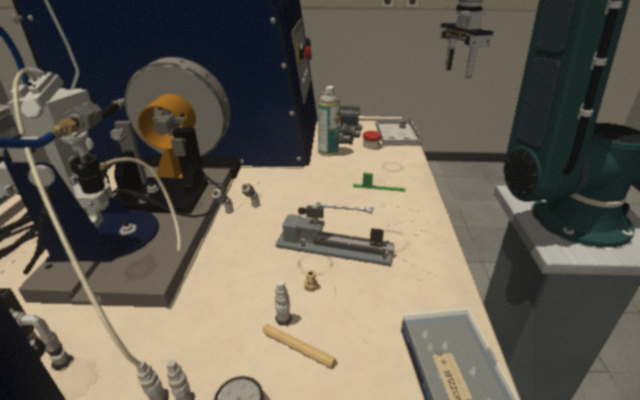

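Top view: the stand spans (275,160)-(270,283), with its column at the top and the open end at the bottom, towards the robot. Candidates for the blade:
- Steel strip with a dark grip at about (269,262), in the guide.
- Green strip with a grip at (411,260), a decoy.
- Yellow bar at (148,210), a decoy.
- Spanner at (352,220), to be left alone.

The steel one in the guide fits the description, and I'll check it in one close crop.

```bash
python3 - <<'E'
from h import *
a=cam('top');b=cam('side')
A=cv2.resize(a['color'][150:295,235:365],None,fx=4,fy=4,interpolation=cv2.INTER_CUBIC)
B=cv2.resize(b['color'][195:275,265:405],None,fx=2,fy=2,interpolation=cv2.INTER_CUBIC)
o=np.zeros((580,800,3),np.uint8);o[:580,:520]=A;o[:160,520:800]=B
cv2.imwrite('pics/crop1.png',o)
for p in [(266,159),(297,160),(288,283),(254,280)]: print(p,onz(a,p,.012).round(4))
E
```

```text
(266, 159) [0.704  0.1304 0.012 ]
(297, 160) [0.6938 0.0688 0.012 ]
(288, 283) [0.4533 0.1161 0.012 ]
(254, 280) [0.4673 0.1803 0.012 ]
```

View pics/crop1.png

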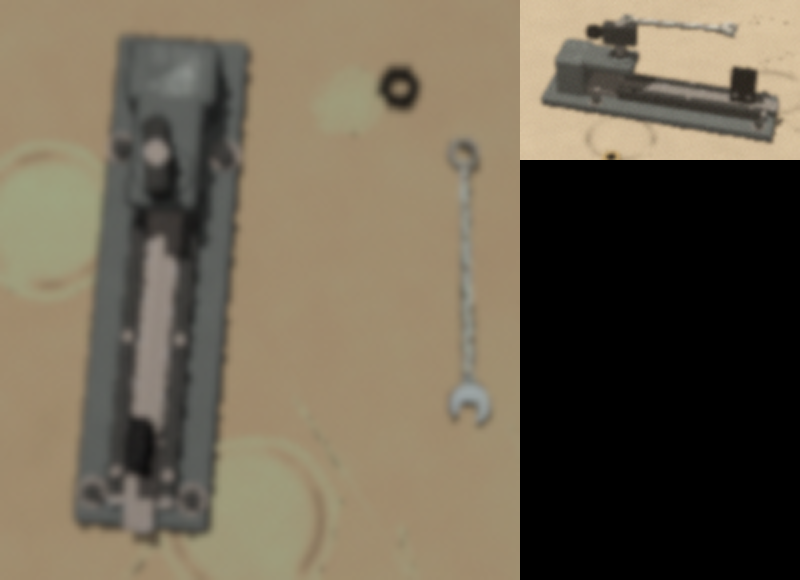

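The crop confirms it: a steel strip with an upright black grip, grip top at about (270,261), lying in the grey guide. The wing's white cap is at about (274,188), with the column above it.

```bash
cat >> h.py <<'E'
def Rt():
    from scipy.spatial.transform import Rotation
    q=bot.read_state()['orientation']; return Rotation.from_quat([q[1],q[2],q[3],q[0]]).as_matrix()
def go(P):
    s=bot.read_state(); R=Rt(); d=R.T@(np.array(P)-s['ee_pos']); print('d tool',(d*1000).round(1),'mm; y heading',np.degrees(np.arctan2(R[1,1],R[0,1])).round(2), 'pos',np.round(s['ee_pos'],4)); return d
E
python3 - <<'E'
from h import *
a=cam('top')
print('screw',onz(a,(274,188),.097).round(4),'grip',onz(a,(270,261),.062).round(4))
w=cam('wrist'); s=bot.read_state(); print('cam in tool',(Rt().T@(-w['R'].T@w['t']-s['ee_pos'])).round(3), (Rt().T@w['R'].T).round(2))
go((.52,.14,.24)); print(w['fx'])
E
```

```text
screw [0.6219 0.1168 0.097 ] grip [0.4949 0.1417 0.062 ]
cam in tool [ 0.085 -0.    -0.166] [[-0.   -0.96 -0.29]
 [ 1.   -0.    0.  ]
 [-0.   -0.29  0.96]]
d tool [ 534.7 -486.   -20.5] mm; y heading -68.12 pos [ 0.2049 -0.5102  0.2191]
340.4367566494602
```

Request:
step_arm --grip '[0.04,0.04,0.04,0.04,0.04]' --pt "0.0267 -0.0243 -0.001" --pt "0.0267 -0.0243 -0.001" --pt "0.0267 -0.0243 -0.001" --pt "0.0267 -0.0243 -0.001" --pt "0.0267 -0.0243 -0.001" --turn '[0,0,0,0,0]'

```text
time: 0.72
ee_pos: [0.2839, -0.3464, 0.2244]
orientation: [0.0, 0.982, 0.189, 0.0]
wrist_force: [-0.3, -0.3, -0.6]
width: 0.0642
gripper_force: 0.0
```

Request:
step_arm --grip '[0.04,0.04,0.04,0.04,0.04]' --pt "0.0267 -0.0243 -0.001" --pt "0.0267 -0.0243 -0.001" --pt "0.0267 -0.0243 -0.001" --pt "0.0267 -0.0243 -0.001" --pt "0.0267 -0.0243 -0.001" --turn '[0,0,0,0,0]'

```text
time: 1.13
ee_pos: [0.3625, -0.1838, 0.2297]
orientation: [0.0, 0.982, 0.19, 0.0]
wrist_force: [0.1, -1.2, -0.1]
width: 0.0402
gripper_force: 0.0
```

Request:
step_arm --grip '[0.04,0.04,0.04,0.04,0.04]' --pt "0.0267 -0.0243 -0.001" --pt "0.0267 -0.0243 -0.001" --pt "0.0267 -0.0243 -0.001" --pt "0.0267 -0.0243 -0.001" --pt "0.0267 -0.0243 -0.001" --turn '[0,0,0,0,0]'

```text
time: 1.55
ee_pos: [0.4411, -0.0211, 0.2348]
orientation: [0.0, 0.982, 0.19, 0.0]
wrist_force: [0.5, -0.6, -0.2]
width: 0.04
gripper_force: 0.0
```

Request:
step_arm --grip '[0.04,0.04,0.04,0.04,0.04]' --pt "0.0267 -0.0243 -0.001" --pt "0.0267 -0.0243 -0.001" --pt "0.0267 -0.0243 -0.001" --pt "0.0267 -0.0243 -0.001" --pt "0.0267 -0.0243 -0.001" --turn '[0,0,0,0,0]'

```text
time: 1.97
ee_pos: [0.5198, 0.1415, 0.2395]
orientation: [0.0, 0.982, 0.19, 0.0]
wrist_force: [0.5, -0.7, 0.2]
width: 0.0401
gripper_force: 0.0
```

Request:
step_arm --grip '[0.04,0.04,0.04,0.04,0.04]' --pt "0 0 0" --pt "0 0 0" --pt "0 0 0" --pt "0 0 0" --pt "0 0 0" --turn '[-0.95,-0.95,-0.95,-0.95,-0.95]'

```text
time: 2.38
ee_pos: [0.5194, 0.1398, 0.2392]
orientation: [-0.0, 0.904, 0.428, -0.0]
wrist_force: [-0.5, -0.1, -0.1]
width: 0.0398
gripper_force: 0.0
```

Request:
step_arm --grip '[0.04,0.04,0.04,0.04,0.04]' --pt "0 0 0" --pt "0 0 0" --pt "0 0 0" --pt "0 0 0" --pt "0 0 0" --turn '[-0.95,-0.95,-0.95,-0.95,-0.88]'

```text
time: 2.8
ee_pos: [0.5193, 0.1395, 0.2393]
orientation: [-0.0, 0.773, 0.634, -0.0]
wrist_force: [0.5, 0.7, 0.1]
width: 0.0397
gripper_force: 0.0
```

```bash
python3 - <<'E'
from h import *
w=cam('wrist'); cv2.imwrite('pics/w1.png',w['color']); go((.52,.14,.24))
np.save('w1.npy',w,allow_pickle=True)
print(proj(w,[(.6219,.1168,.097),(.4949,.1417,.062)]).round(0))
E
```

```text
d tool [ 0.6  0.6 -0.7] mm; y heading -11.12 pos [0.5193 0.1395 0.2393]
[[427. 187.]
 [293. 178.]]
```

View pics/w1.png

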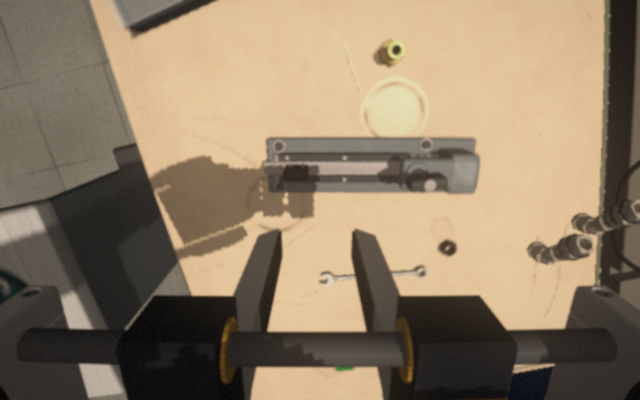

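The wrist view shows the stand from (267,138) to (476,193), the wing's white cap at (431,185) and the black grip at (295,172). The projected estimates agree within a few mm. An enlarged crop will refine them.

```bash
python3 - <<'E'
from h import *
w=np.load('w1.npy',allow_pickle=True).item()
g=cv2.convertScaleAbs(w['color'][128:203,255:490],alpha=1.6,beta=15)
g=cv2.resize(g,None,fx=3.4,fy=3.4,interpolation=cv2.INTER_CUBIC)
t=cam('top'); k=cv2.resize(cv2.convertScaleAbs(t['color'][150:292,245:305],alpha=1.5),None,fx=2.1,fy=2.1,interpolation=cv2.INTER_CUBIC)
o=np.zeros((600,800,3),np.uint8); o[:g.shape[0],:799]=g[:,:799]; k=cv2.rotate(k,cv2.ROTATE_90_CLOCKWISE); k=cv2.resize(k,None,fx=2.4,fy=2.4); o[270:270+k.shape[0],:k.shape[1]]=k[:330,:800]
cv2.imwrite('pics/crop2.png',o); print(k.shape)
E
```

```text
(302, 715, 3)
```

View pics/crop2.png

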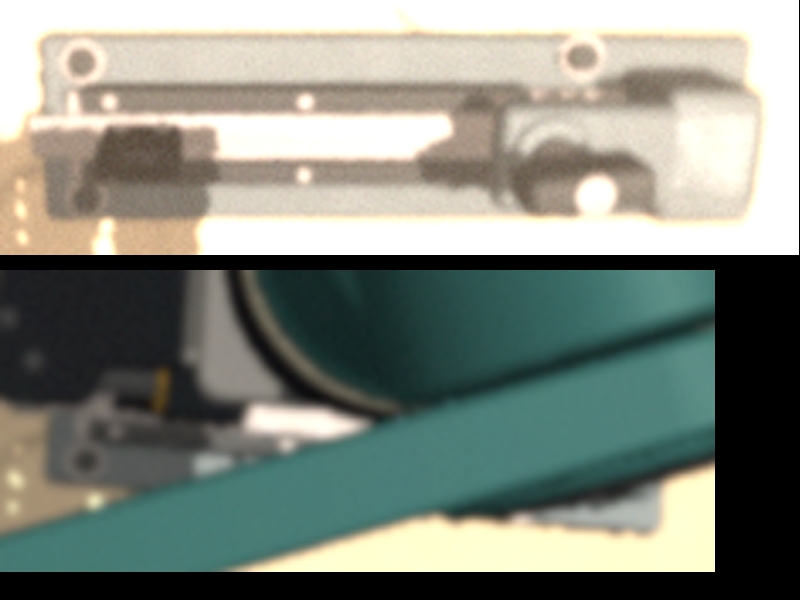

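```bash
python3 - <<'E'
from h import *
w=np.load('w1.npy',allow_pickle=True).item()
f=lambda x,y,z: onz(w,(255+x/3.4-.35,128+y/3.4-.35),z)
for n,p in dict(c1=(44,38,.012),c2=(748,38,.012),c3=(48,216,.012),cap=(597,195,.098),wL=(524,185,.09),wR=(655,195,.09),gripL=(97,160,.05),gripR=(183,160,.05),griptop=(140,176,.062),tip=(450,138,.023),tail=(32,135,.023),bolt1=(83,62,.014),bolt2=(582,57,.014)).items(): print(n,f(*p).round(4))
a=f(44,38,.012);b=f(748,38,.012);print(np.degrees(np.arctan2(*(b-a)[1::-1])),np.linalg.norm(b-a))
E
```

```text
c1 [0.4703 0.181  0.012 ]
c2 [0.706  0.1345 0.012 ]
c3 [0.4568 0.1194 0.012 ]
cap [0.6243 0.1182 0.098 ]
wL [0.6065 0.1225 0.09  ]
wR [0.643  0.1123 0.09  ]
gripL [0.484  0.1443 0.05  ]
gripR [0.5106 0.139  0.05  ]
griptop [0.4976 0.1395 0.062 ]
tip [0.5988 0.1225 0.023 ]
tail [0.4604 0.1511 0.023 ]
bolt1 [0.4817 0.1707 0.014 ]
bolt2 [0.6485 0.1394 0.014 ]
-11.155159651117986 0.24027415640546798
```

Stand heading is about -11.4°, the screw axis is near (0.623, 0.1175), the blade's grip is near (0.498, 0.142) and the tip is about 26 mm short. I'll lower the fingers to straddle the grip.

Request:
step_arm --grip '[0.044,0.044,0.044,0.044,0.044]' --pt "-0.001 -0.021 0" --pt "0 0 0.03" --pt "0 0 0.03" --pt "0 0 0.03" --pt "0 0 0.01" --turn '[0.05,0,0,0,0]'

```text
time: 3.32
ee_pos: [0.4958, 0.1423, 0.1346]
orientation: [-0.002, 0.777, 0.63, -0.004]
wrist_force: [0.3, -0.3, -1.2]
width: 0.044
gripper_force: 0.0
```

Request:
step_arm --grip '[0.044,0.044,0.044,0.044,0.044]' --pt "0 0 0.02" --pt "0 0 0.02" --pt "0 0 0.02" --pt "0 0 0.02" --pt "0 0 0.013" --turn '[0,0,0,0,0]'

```text
time: 3.73
ee_pos: [0.4982, 0.1426, 0.0452]
orientation: [-0.0, 0.777, 0.63, -0.001]
wrist_force: [-0.0, -0.7, 0.2]
width: 0.0441
gripper_force: 0.0
```

Request:
step_arm --grip '[0.032,0.032,0.032,0.032,0.032]' --pt "0 0 0" --pt "0 0 0" --pt "0 0 0" --pt "0 0 0" --pt "0 0 0" --turn '[0,0,0,0,0]' --newtons 3

```text
time: 4.15
ee_pos: [0.4997, 0.143, 0.0481]
orientation: [0.001, 0.776, 0.63, 0.001]
wrist_force: [0.0, 0.4, 0.7]
width: 0.0321
gripper_force: 0.0
```

```bash
python3 - <<'E'
from h import *
go((.4985,.1426,.046)); print(bot.read_state()['width'])
w=cam('wrist'); b=cam('side')
o=np.zeros((600,800,3),np.uint8)
o[:400,:640]=w['color']; B=cv2.resize(b['color'][200:270,270:410],None,fx=2.8,fy=2.8); o[402:402+196,:392]=B
cv2.imwrite('pics/w2.png',o)
E
```

```text
d tool [-0.6 -1.2  2.1] mm; y heading -11.86 pos [0.4997 0.143  0.0481]
0.03207114920454335
```

View pics/w2.png

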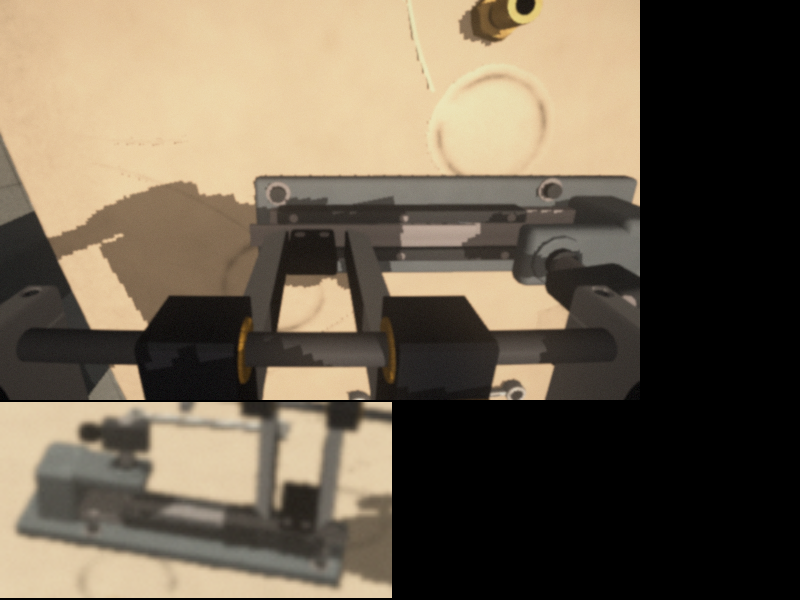

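The grip (312,250) sits between the fingers, nearer the rear one, and they are clear of the strips. Now I push the blade 45 mm along the guide.

Request:
step_arm --grip '[0.032,0.032,0.032,0.032,0.032]' --pt "0 0.003 0" --pt "0 0.003 0" --pt "0 0.003 0" --pt "0 0.003 0" --pt "0 0.003 0" --turn '[0,0,0,0,0]'

```text
time: 4.67
ee_pos: [0.5136, 0.1396, 0.0464]
orientation: [0.0, 0.776, 0.63, -0.0]
wrist_force: [-0.7, 1.0, 1.2]
width: 0.032
gripper_force: 0.2
```

Request:
step_arm --grip '[0.032,0.032,0.032,0.032,0.032]' --pt "0 0.003 0" --pt "0 0.003 0" --pt "0 0.003 0" --pt "0 0.003 0" --pt "0 0.003 0" --turn '[0,0,0,0,0]'

```text
time: 5.08
ee_pos: [0.5283, 0.1365, 0.0464]
orientation: [0.0, 0.776, 0.63, -0.0]
wrist_force: [-0.5, -0.8, -0.1]
width: 0.0322
gripper_force: 0.1
```

Request:
step_arm --grip '[0.032,0.032,0.032,0.032,0.032]' --pt "0 0.003 0" --pt "0 0.003 0" --pt "0 0.003 0" --pt "0 0.003 0" --pt "0 0.003 0" --turn '[0,0,0,0,0]'

```text
time: 5.5
ee_pos: [0.543, 0.1335, 0.0464]
orientation: [0.0, 0.776, 0.63, -0.0]
wrist_force: [0.5, 0.1, -0.9]
width: 0.032
gripper_force: 0.1
```

Request:
step_arm --grip '[0.032,0.032,0.032]' --pt "0 0 0" --pt "0 0 0" --pt "0 0 0" --turn '[0,0,0]'

```text
time: 5.75
ee_pos: [0.5427, 0.1335, 0.0465]
orientation: [0.0, 0.776, 0.63, 0.0]
wrist_force: [-0.4, -0.8, 0.1]
width: 0.0319
gripper_force: 0.0
```

```bash
python3 - <<'E'
from h import *
p=bot.read_state()['ee_pos']; e=np.array([.980,-.198]); r=p[:2]-[.623,.1175]; print(p.round(4),'s',r@e,'lat',r@[.198,.98]); go((0,0,0))
w=cam('wrist'); np.save('w3.npy',w,allow_pickle=True); cv2.imwrite('pics/w3.png',cv2.resize(cv2.convertScaleAbs(w['color'][170:330,190:590],alpha=1.5),None,fx=2,fy=2,interpolation=cv2.INTER_CUBIC))
E
```

```text
[0.5427 0.1335 0.0465] s -0.08185285013570039 lat -0.00020416310259949166
d tool [-242.1 -503.7   46.4] mm; y heading -11.85 pos [0.5427 0.1335 0.0465]
```

View pics/w3.png

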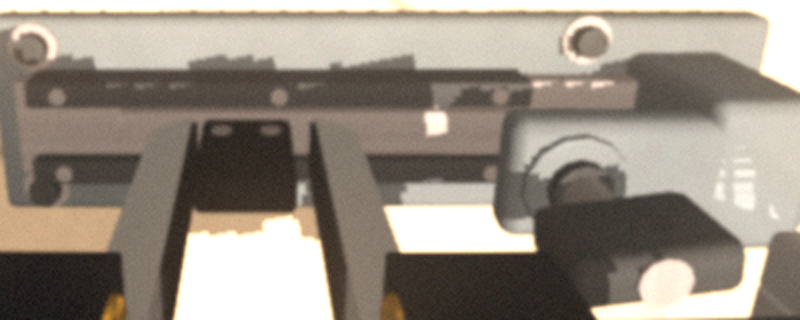

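The blade's tip is now under the arm, with the grip at crop (245,165) against the rear finger. The wing's +y face corners are at crop (537,207), (690,195) at the bottom and (605,250), (742,243) at the top.

```bash
python3 - <<'E'
from h import *
w=np.load('w3.npy',allow_pickle=True).item()
f=lambda x,y,z: onz(w,(190+x/2-.25,170+y/2-.25),z)
def hd(a,b): print(a.round(4),b.round(4),np.degrees(np.arctan2(*(b-a)[1::-1])).round(1),np.linalg.norm(b-a).round(4))
hd(f(537,207,.072),f(690,195,.072)); hd(f(605,250,.097),f(742,243,.097)); print('cap',f(667,282,.0985).round(4))
for d in(0,8): print(f(204,165+0*d,.04)[:2], f(297,165,.04)[:2])
go((.623,.1175,.135))
E
```

```text
[0.6084 0.1227 0.072 ] [0.6446 0.1179 0.072 ] -7.5 0.0365
[0.6124 0.1267 0.097 ] [0.64   0.1221 0.097 ] -9.6 0.0279
cap [0.6238 0.1176 0.0985]
[0.52880913 0.13430568] [0.55426926 0.12896147]
[0.52880913 0.13430568] [0.55426926 0.12896147]
d tool [  0.8  82.  -88.5] mm; y heading -11.84 pos [0.5426 0.1336 0.0465]
```

Request:
step_arm --grip '[0.036,0.036,0.036,0.036,0.036]' --pt "0 0.001 0" --pt "0 0.001 -0.02" --pt "0 0 -0.03" --pt "0 0 -0.03" --pt "0 0 -0.01" --turn '[0,0,0,0,0]'

```text
time: 6.22
ee_pos: [0.547, 0.1335, 0.1416]
orientation: [0.002, 0.776, 0.63, 0.004]
wrist_force: [0.3, -1.1, 0.1]
width: 0.0361
gripper_force: 0.0
```

Request:
step_arm --grip '[0.03,0.03,0.03,0.03,0.03]' --pt "0.001 0.02 0" --pt "0 0.02 0" --pt "0 0.02 0" --pt "0 0.02 0" --pt "0 0 0" --turn '[0,0,0,0,-0.9]'

```text
time: 6.63
ee_pos: [0.6255, 0.1165, 0.1347]
orientation: [0.0, 0.746, 0.666, -0.0]
wrist_force: [-0.8, 0.1, 0.3]
width: 0.0296
gripper_force: 0.0
```

Request:
step_arm --grip '[0.03,0.03,0.03,0.03,0.03]' --pt "0 0 0" --pt "0 0 0" --pt "0 0 0" --pt "0 0 0" --pt "0 0 0" --turn '[-0.96,-0.96,-0.96,-0.96,-0.96]'

```text
time: 7.05
ee_pos: [0.6228, 0.1176, 0.1352]
orientation: [-0.001, 0.555, 0.832, -0.0]
wrist_force: [-0.7, -1.0, 0.1]
width: 0.0299
gripper_force: 0.0
```

Request:
step_arm --grip '[0.03,0.03,0.03,0.03,0.03]' --pt "0 0 0" --pt "0 0 0" --pt "0 0 0" --pt "0 0 0" --pt "0 0 0" --turn '[-0.96,-0.96,-0.96,-0.96,-0.96]'

```text
time: 7.47
ee_pos: [0.6227, 0.1177, 0.1352]
orientation: [-0.001, 0.33, 0.944, -0.0]
wrist_force: [0.5, -0.2, -0.1]
width: 0.0299
gripper_force: 0.0
```

Request:
step_arm --grip '[0.03,0.03,0.03,0.03,0.03]' --pt "0 0 0" --pt "0 0 0" --pt "0 0 0" --pt "0 0 0" --pt "0 0 0" --turn '[-0.96,-0.96,-0.96,-0.96,-0.96]'

```text
time: 7.88
ee_pos: [0.6227, 0.1177, 0.1353]
orientation: [-0.001, 0.085, 0.996, -0.0]
wrist_force: [0.3, -0.7, -0.6]
width: 0.0299
gripper_force: 0.0
```

```bash
python3 - <<'E'
from h import *
print(bot.read_state()['joints'].round(2))
go((.623,.1175,.080))
w=cam('wrist'); np.save('w4.npy',w,allow_pickle=True); cv2.imwrite('pics/w4.png',cv2.resize(cv2.convertScaleAbs(w['color'][150:400,160:480],alpha=1.4),None,fx=2.4,fy=2.4,interpolation=cv2.INTER_CUBIC))
E
```

```text
[ 0.1   0.3   1.29 -0.    1.55 -1.3 ]
d tool [-0.3 -0.1 55.3] mm; y heading 80.24 pos [0.6227 0.1177 0.1353]
```

View pics/w4.png

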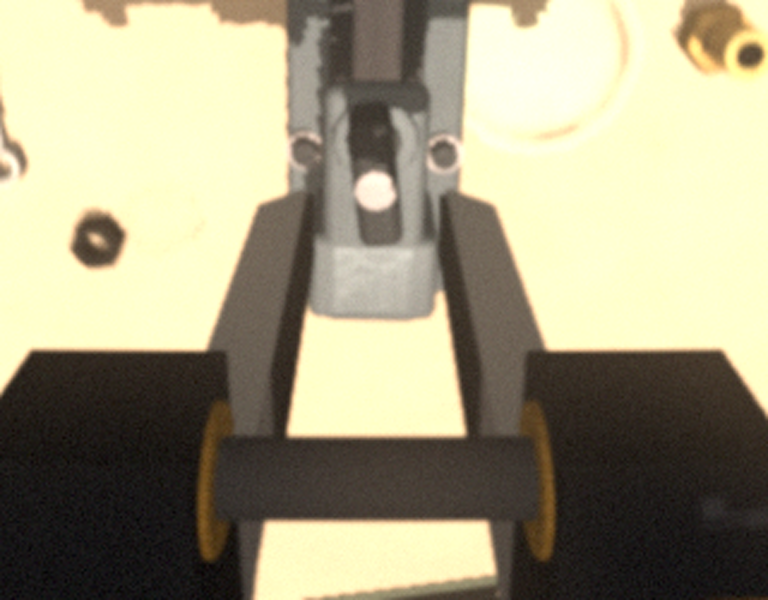

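View: the cap is at (375,190), centred between the fingers (mid column 377), and the wing is about in line. I descend and close.

Request:
step_arm --grip '[0.03,0.03,0.03,0.03,0.03]' --pt "0 0 0.012" --pt "0 0 0.012" --pt "0 0 0.012" --pt "0 0 0.012" --pt "0 0 0.007" --turn '[-0.4,0,0,0,0]'

```text
time: 8.35
ee_pos: [0.6217, 0.1175, 0.0783]
orientation: [-0.002, 0.067, 0.998, -0.0]
wrist_force: [-0.3, 0.0, 0.1]
width: 0.0299
gripper_force: 0.0
```

Request:
step_arm --grip '[0.005,0.005,0.005,0.005,0.005]' --pt "0 0 0" --pt "0 0 0" --pt "0 0 0" --pt "0 0 0" --pt "0 0 0" --turn '[0,0,0,0,0]' --newtons 20

```text
time: 8.77
ee_pos: [0.6233, 0.1174, 0.0819]
orientation: [0.0, 0.067, 0.998, -0.0]
wrist_force: [-0.8, -1.5, -0.9]
width: 0.0119
gripper_force: 19.9
```

```bash
python3 - <<'E'
from h import *
s=bot.read_state();go((.623,.1175,.080)); print(s['width'],s['torque'],s['wrist_force'],s['joints'][5])
E
```

```text
d tool [0.3 0.1 1.9] mm; y heading 82.34 pos [0.6233 0.1174 0.0819]
0.011865867499864182 [-0.10423745 -0.0184489   0.04586874] [-0.7851815  -1.45756847 -0.93888243] -1.3399234527616188
```

Request:
step_arm --grip '[0.005,0.005,0.005,0.005,0.005]' --pt "0 0 0" --pt "0 0 0" --pt "0 0 0" --pt "0 0 0" --pt "0 0 0" --turn '[1,1,1,1,1]'

```text
time: 9.18
ee_pos: [0.6233, 0.1175, 0.0819]
orientation: [0.0, 0.325, 0.946, -0.0]
wrist_force: [-0.4, -1.4, -0.4]
width: 0.0117
gripper_force: 19.9
```

Request:
step_arm --grip '[0.005,0.005,0.005,0.005,0.005]' --pt "0 0 0" --pt "0 0 0" --pt "0 0 0" --pt "0 0 0" --pt "0 0 0" --turn '[1,1,1,1,1]'

```text
time: 9.6
ee_pos: [0.6235, 0.1176, 0.0819]
orientation: [0.0, 0.559, 0.829, 0.0]
wrist_force: [-0.0, -0.6, -1.4]
width: 0.0119
gripper_force: 19.9
```

Request:
step_arm --grip '[0.005,0.005]' --pt "0 0 0" --pt "0 0 0" --turn '[0,0]'

```text
time: 9.77
ee_pos: [0.6234, 0.1176, 0.0819]
orientation: [0.0, 0.556, 0.831, 0.0]
wrist_force: [-0.5, 0.1, -1.2]
width: 0.0119
gripper_force: 20.0
```

```bash
python3 - <<'E'
from h import *
s=bot.read_state();go((.623,.1175,.080)); print(s['width'],s['torque'],s['wrist_force'],s['joints'][5])
E
```

```text
d tool [ 0.1 -0.4  1.9] mm; y heading 22.5 pos [0.6234 0.1176 0.0819]
0.011939898734926672 [-0.140365   -0.05163465 -0.01149483] [-0.53441404  0.1013491  -1.18932729] -0.295447575068021
```

Request:
step_arm --grip '[0.03,0.03,0.03,0.03,0.03]' --pt "0 0 0" --pt "0 0 0" --pt "0 0 0" --pt "0 0 -0.02" --pt "0 0 -0.035" --turn '[0,0,0,0,0]'

```text
time: 10.18
ee_pos: [0.62, 0.1175, 0.1315]
orientation: [-0.004, 0.556, 0.831, -0.003]
wrist_force: [-0.3, 0.3, 0.5]
width: 0.0298
gripper_force: 0.0
```

Request:
step_arm --grip '[0.04,0.04,0.04,0.04,0.04]' --pt "0 0 0" --pt "0 0 0" --pt "0 0 0" --pt "0 0 0" --pt "0 0 0" --turn '[0.95,0.95,0.95,0.95,0.95]'

```text
time: 10.6
ee_pos: [0.6232, 0.1178, 0.1368]
orientation: [0.0, 0.745, 0.667, 0.0]
wrist_force: [-0.3, 0.6, 0.3]
width: 0.0396
gripper_force: 0.0
```

Request:
step_arm --grip '[0.04,0.04,0.04,0.04,0.04]' --pt "0 0 0" --pt "-0.001 -0.025 0" --pt "0 -0.03 0" --pt "0 -0.03 0" --pt "0 0 0" --turn '[0.95,0,0,0,0]'

```text
time: 11.02
ee_pos: [0.5348, 0.1353, 0.1357]
orientation: [-0.002, 0.775, 0.631, -0.002]
wrist_force: [-0.1, 1.1, -0.9]
width: 0.0398
gripper_force: 0.0
```

Request:
step_arm --grip '[0.04,0.04,0.04,0.04,0.04]' --pt "0 0 0.02" --pt "0 0 0.025" --pt "0 0 0.025" --pt "0 0 0.018" --pt "0 0 0" --turn '[0,0,0,0,0]'

```text
time: 11.43
ee_pos: [0.537, 0.1336, 0.044]
orientation: [-0.002, 0.776, 0.631, -0.004]
wrist_force: [-1.2, 1.0, 0.0]
width: 0.0402
gripper_force: 0.0
```

Request:
step_arm --grip '[0.03,0.03,0.03,0.03]' --pt "0 0 0" --pt "0 0 0" --pt "0 0 0" --pt "0 0 0" --turn '[0,0,0,0]' --newtons 3

```text
time: 11.77
ee_pos: [0.5412, 0.1343, 0.0504]
orientation: [0.001, 0.776, 0.63, 0.002]
wrist_force: [-0.4, 1.0, 0.1]
width: 0.0299
gripper_force: 0.0
```

```bash
python3 - <<'E'
from h import *
s=bot.read_state();go((.5397,.1343,.0465)); print(s['width'],s['wrist_force'],s['gripper_force'])
E
```

```text
d tool [-0.3 -1.5  3.9] mm; y heading -11.84 pos [0.5412 0.1343 0.0504]
0.02991745214852316 [-0.36116699  1.00807598  0.09880792] 0.0
```

Request:
step_arm --grip '[0.03,0.03]' --pt "0 -0.001 0.002" --pt "0 -0.001 0.001" --turn '[0,0]'

```text
time: 11.93
ee_pos: [0.5383, 0.1346, 0.0462]
orientation: [0.0, 0.776, 0.63, 0.001]
wrist_force: [0.5, 0.5, 0.1]
width: 0.0301
gripper_force: 0.1
```

Request:
step_arm --grip '[0.03,0.03]' --pt "0 -0.001 0" --pt "0 -0.001 0" --turn '[0,0]'

```text
time: 12.1
ee_pos: [0.5358, 0.135, 0.0456]
orientation: [0.0, 0.776, 0.63, 0.0]
wrist_force: [0.8, 0.3, 0.0]
width: 0.0297
gripper_force: 0.2
```

Request:
step_arm --grip '[0.03]' --pt "0 -0.001 0" --turn '[0]'

```text
time: 12.18
ee_pos: [0.5349, 0.1352, 0.0456]
orientation: [0.0, 0.776, 0.63, 0.0]
wrist_force: [0.8, -0.0, -0.3]
width: 0.0303
gripper_force: 0.2
```

Request:
step_arm --grip '[0.03]' --pt "0 -0.001 0" --turn '[0]'

```text
time: 12.27
ee_pos: [0.5338, 0.1354, 0.0455]
orientation: [0.0, 0.776, 0.63, 0.0]
wrist_force: [-0.2, -0.6, 0.2]
width: 0.0298
gripper_force: 0.2
```

Request:
step_arm --grip '[0.03]' --pt "0 -0.001 0" --turn '[0]'

```text
time: 12.35
ee_pos: [0.5328, 0.1356, 0.0455]
orientation: [0.0, 0.776, 0.63, 0.0]
wrist_force: [0.5, -0.5, 0.7]
width: 0.0301
gripper_force: 0.2
```

Request:
step_arm --grip '[0.03]' --pt "0 -0.001 0" --turn '[0]'

```text
time: 12.43
ee_pos: [0.5318, 0.1358, 0.0455]
orientation: [0.0, 0.776, 0.63, 0.0]
wrist_force: [0.2, 0.4, 0.1]
width: 0.0301
gripper_force: 0.2
```

No drag beyond the blade's own weight, because the pad force stays at 0.2. I turn further, up to 0.8 rad, which gives at most about 9 N in the worst case.

Request:
step_arm --grip '[0.04,0.04,0.04,0.04,0.04]' --pt "0 0.002 0" --pt "0 0 -0.02" --pt "0 0 -0.035" --pt "0 0 -0.035" --pt "0 0.02 0" --turn '[0,0,0,0,0]'

```text
time: 12.85
ee_pos: [0.5557, 0.1327, 0.1443]
orientation: [0.003, 0.776, 0.631, 0.006]
wrist_force: [1.0, -0.1, 0.8]
width: 0.0398
gripper_force: 0.0
```

Request:
step_arm --grip '[0.03,0.03,0.03,0.03,0.03]' --pt "0.001 0.03 0" --pt "0 0.03 0" --pt "0 0.0114 0" --pt "0 0 0" --pt "0 0 0" --turn '[0,0,0,-0.95,-0.95]'

```text
time: 13.27
ee_pos: [0.6242, 0.1171, 0.1345]
orientation: [-0.0, 0.708, 0.706, -0.001]
wrist_force: [0.1, -0.0, -0.9]
width: 0.0301
gripper_force: 0.0
```

Request:
step_arm --grip '[0.03,0.03,0.03,0.03,0.03]' --pt "0 0 0" --pt "0 0 0" --pt "0 0 0" --pt "0 0 0" --pt "0 0 0" --turn '[-0.95,-0.95,-0.95,-0.97,0]'

```text
time: 13.68
ee_pos: [0.6234, 0.1175, 0.1351]
orientation: [-0.0, 0.555, 0.832, -0.0]
wrist_force: [0.0, 1.0, -0.3]
width: 0.0301
gripper_force: 0.0
```

```bash
python3 - <<'E'
from h import *
s=bot.read_state();go((.6233,.1175,.080)); print(s['width'])
E
```

```text
d tool [-0.  -0.1 55.1] mm; y heading 22.56 pos [0.6234 0.1175 0.1351]
0.030139692505175366
```

Request:
step_arm --grip '[0.03,0.03,0.03,0.03,0.03]' --pt "0 0 0.015" --pt "0 0 0.015" --pt "0 0 0.015" --pt "0 0 0.009" --pt "0 0 0" --turn '[0,0,0,0,0]'

```text
time: 14.1
ee_pos: [0.6217, 0.1174, 0.0783]
orientation: [-0.002, 0.556, 0.831, -0.002]
wrist_force: [-0.3, -0.2, -1.1]
width: 0.0304
gripper_force: 0.0
```

Request:
step_arm --grip '[0.005,0.005,0.005,0.005,0.005]' --pt "0 0 0" --pt "0 0 0" --pt "0 0 0" --pt "0 0 0" --pt "0 0 0" --turn '[0,0,0,0,0]' --newtons 20

```text
time: 14.52
ee_pos: [0.6236, 0.1174, 0.0829]
orientation: [0.0, 0.556, 0.831, 0.0]
wrist_force: [-2.5, -0.4, 4.2]
width: 0.0118
gripper_force: 20.0
```

Request:
step_arm --grip '[0.005,0.005,0.005,0.005,0.005]' --pt "0 0 0" --pt "0 0 0" --pt "0 0 0" --pt "0 0 0" --pt "0 0 0" --turn '[0.95,0.95,0.95,0.95,0.95]'

```text
time: 14.93
ee_pos: [0.6236, 0.1174, 0.0829]
orientation: [0.0, 0.745, 0.667, 0.0]
wrist_force: [-2.5, -0.9, 3.7]
width: 0.0121
gripper_force: 20.0
```

Request:
step_arm --grip '[0.005,0.005,0.005,0.005,0.005]' --pt "0 0 0" --pt "0 0 0" --pt "0 0 0" --pt "0 0 0" --pt "0 0 0" --turn '[0.95,0.95,0.95,0,0]'

```text
time: 15.35
ee_pos: [0.6236, 0.1174, 0.0829]
orientation: [0.0, 0.834, 0.552, 0.0]
wrist_force: [-3.9, -1.2, 6.5]
width: 0.012
gripper_force: 20.0
```

```bash
python3 - <<'E'
from h import *
s=bot.read_state();go((.6233,.1175,.080)); print(s['width'],s['torque'],s['wrist_force'])
E
```

```text
d tool [-0.  -0.3  2.9] mm; y heading -22.98 pos [0.6236 0.1174 0.0829]
0.012015106896100691 [-0.28404944  0.64599863 -0.08250516] [-3.89433475 -1.21582691  6.45281228]
```

Request:
step_arm --grip '[0.03,0.03,0.03,0.03,0.03]' --pt "0 0 0" --pt "0 0 0" --pt "0 0 0" --pt "0 0 -0.02" --pt "0 0 -0.034" --turn '[0,0,0,0,0]'

```text
time: 15.77
ee_pos: [0.6205, 0.1174, 0.1299]
orientation: [-0.003, 0.834, 0.551, -0.005]
wrist_force: [0.5, -0.4, -0.2]
width: 0.0297
gripper_force: 0.0
```

Request:
step_arm --grip '[0.04,0.04,0.04,0.04,0.04]' --pt "0 0 0" --pt "0 0 0" --pt "-0.001 -0.0314 0" --pt "0 -0.03 0" --pt "0 -0.03 0" --turn '[-0.95,-0.92,0,0,0]'

```text
time: 16.18
ee_pos: [0.533, 0.1356, 0.1345]
orientation: [-0.0, 0.777, 0.63, -0.0]
wrist_force: [0.3, 0.0, -0.3]
width: 0.0402
gripper_force: 0.0
```

Request:
step_arm --grip '[0.04,0.04,0.04,0.04,0.04]' --pt "0 0 0" --pt "0 0 0.03" --pt "0 0 0.03" --pt "0 0 0.02" --pt "0 0 0.008" --turn '[0,0,0,0,0]'

```text
time: 16.6
ee_pos: [0.532, 0.1351, 0.0435]
orientation: [-0.001, 0.776, 0.63, -0.002]
wrist_force: [-0.5, -0.1, 0.0]
width: 0.0399
gripper_force: 0.0
```

Request:
step_arm --grip '[0.03,0.03,0.03,0.03,0.03]' --pt "0 0 0" --pt "0 0 0" --pt "0 0 0" --pt "0 0 0" --pt "0 0 0" --turn '[0,0,0,0,0]' --newtons 3

```text
time: 17.02
ee_pos: [0.5352, 0.1356, 0.0492]
orientation: [0.001, 0.777, 0.63, 0.001]
wrist_force: [-1.2, 0.3, -0.7]
width: 0.0299
gripper_force: 0.0
```

```bash
python3 - <<'E'
from h import *
s=bot.read_state();go((.5338,.1355,.0465)); print(s['width'],s['wrist_force'],s['gripper_force'])
E
```

```text
d tool [-0.4 -1.3  2.7] mm; y heading -11.91 pos [0.5352 0.1356 0.0492]
0.029921462525487955 [-1.24347364  0.2766869  -0.72029816] 0.0
```

Request:
step_arm --grip '[0.03,0.03,0.03]' --pt "0 0.001 0.002" --pt "0 0.001 0.001" --pt "0 0.001 0" --turn '[0,0,0]'

```text
time: 17.27
ee_pos: [0.5359, 0.1351, 0.0445]
orientation: [-0.001, 0.777, 0.63, -0.001]
wrist_force: [-4.2, 1.1, 3.4]
width: 0.0302
gripper_force: 2.3
```

Request:
step_arm --grip '[0.03]' --pt "0 0.001 0" --turn '[0]'

```text
time: 17.35
ee_pos: [0.5366, 0.1349, 0.0444]
orientation: [-0.001, 0.777, 0.63, -0.001]
wrist_force: [-4.7, 1.0, 3.9]
width: 0.0302
gripper_force: 2.4
```

Request:
step_arm --grip '[0.03]' --pt "0 0.001 0" --turn '[0]'

```text
time: 17.43
ee_pos: [0.5378, 0.1347, 0.0444]
orientation: [-0.001, 0.777, 0.63, -0.001]
wrist_force: [-4.8, -0.1, 3.0]
width: 0.0299
gripper_force: 2.4
```

Request:
step_arm --grip '[0.03]' --pt "0 0.001 0" --turn '[0]'

```text
time: 17.52
ee_pos: [0.5392, 0.1344, 0.0445]
orientation: [-0.0, 0.777, 0.63, -0.0]
wrist_force: [-4.3, 1.1, 4.1]
width: 0.0301
gripper_force: 2.4
```

Request:
step_arm --grip '[0.03]' --pt "0 0.001 0" --turn '[0]'

```text
time: 17.6
ee_pos: [0.5404, 0.1341, 0.0445]
orientation: [-0.0, 0.777, 0.63, -0.0]
wrist_force: [-4.0, 1.0, 4.9]
width: 0.0302
gripper_force: 2.4
```

Request:
step_arm --grip '[0.03]' --pt "0 0.001 0" --turn '[0]'

```text
time: 17.68
ee_pos: [0.5415, 0.1339, 0.0445]
orientation: [-0.0, 0.777, 0.63, -0.0]
wrist_force: [-5.0, 1.7, 4.8]
width: 0.03
gripper_force: 2.4
```

Drag has appeared, but an upward reaction of about 4 N shows the fingers also pressing down on the grip, left over from the z motion. I settle in the slack and draw back with no vertical motion.

Request:
step_arm --grip '[0.03,0.03,0.03,0.03,0.03]' --pt "0 -0.002 0" --pt "0 0 -0.002" --pt "0 0 0" --pt "0 0 0" --pt "0 0 0" --turn '[0,0,0,0,0]'

```text
time: 18.1
ee_pos: [0.5402, 0.134, 0.0465]
orientation: [0.0, 0.777, 0.63, 0.0]
wrist_force: [0.2, -0.0, -0.7]
width: 0.0299
gripper_force: 0.0
```

Request:
step_arm --grip '[0.03,0.03,0.03,0.03,0.03]' --pt "0 0 0" --pt "0 0 0" --pt "0 0 0" --pt "0 -0.001 0" --pt "0 -0.001 0" --turn '[0,0,0,0,0]'

```text
time: 18.52
ee_pos: [0.5378, 0.1346, 0.0464]
orientation: [0.0, 0.777, 0.63, 0.0]
wrist_force: [0.8, -0.7, -0.7]
width: 0.03
gripper_force: 0.7
```

Request:
step_arm --grip '[0.03,0.03]' --pt "0 -0.001 0" --pt "0 -0.001 0" --turn '[0,0]'

```text
time: 18.68
ee_pos: [0.5365, 0.1349, 0.0464]
orientation: [0.001, 0.777, 0.63, 0.001]
wrist_force: [3.2, -1.1, -1.5]
width: 0.0301
gripper_force: 1.5
```

Request:
step_arm --grip '[0.03]' --pt "0 -0.001 0" --turn '[0]'

```text
time: 18.77
ee_pos: [0.5353, 0.1351, 0.0464]
orientation: [0.001, 0.777, 0.63, 0.0]
wrist_force: [2.6, -0.3, -2.2]
width: 0.0302
gripper_force: 1.5
```

Request:
step_arm --grip '[0.03]' --pt "0 -0.001 0" --turn '[0]'

```text
time: 18.85
ee_pos: [0.5341, 0.1354, 0.0464]
orientation: [0.0, 0.777, 0.63, 0.0]
wrist_force: [3.0, -0.4, -2.4]
width: 0.0301
gripper_force: 1.5
```

Request:
step_arm --grip '[0.03]' --pt "0 -0.001 0" --turn '[0]'

```text
time: 18.93
ee_pos: [0.533, 0.1356, 0.0465]
orientation: [0.0, 0.777, 0.63, 0.0]
wrist_force: [3.8, 0.4, -3.1]
width: 0.0299
gripper_force: 1.5
```

Request:
step_arm --grip '[0.03]' --pt "0 -0.001 0" --turn '[0]'

```text
time: 19.02
ee_pos: [0.532, 0.1358, 0.0465]
orientation: [0.0, 0.777, 0.63, 0.0]
wrist_force: [3.1, 0.0, -0.8]
width: 0.0303
gripper_force: 1.5
```

Request:
step_arm --grip '[0.03]' --pt "0 -0.001 0" --turn '[0]'

```text
time: 19.1
ee_pos: [0.531, 0.136, 0.0465]
orientation: [0.0, 0.777, 0.63, 0.0]
wrist_force: [3.5, -0.7, -2.2]
width: 0.0303
gripper_force: 1.4
```

The clean draw needs about 3.0–3.2 N (pad force 1.5, wrist about 3.1 N), which is the setting wanted. I push back a few mm to leave the tip deeper in, as a second check.

Request:
step_arm --grip '[0.03,0.03,0.03,0.03,0.03]' --pt "0 0.002 0" --pt "0 0 0" --pt "0 0 0" --pt "0 0 0" --pt "0 0 0" --turn '[0,0,0,0,0]'

```text
time: 19.52
ee_pos: [0.5327, 0.1358, 0.0465]
orientation: [-0.0, 0.777, 0.63, -0.0]
wrist_force: [0.3, -0.5, -0.4]
width: 0.0302
gripper_force: 0.0
```

Request:
step_arm --grip '[0.03,0.03,0.03,0.03,0.03]' --pt "0 0.001 0" --pt "0 0.001 0" --pt "0 0.001 0" --pt "0 0.001 0" --pt "0 0.001 0" --turn '[0,0,0,0,0]'

```text
time: 19.93
ee_pos: [0.5368, 0.1349, 0.0464]
orientation: [-0.001, 0.777, 0.63, -0.001]
wrist_force: [-4.9, 1.5, 3.5]
width: 0.0299
gripper_force: 2.4
```

Request:
step_arm --grip '[0.03,0.03]' --pt "0 0.001 0" --pt "0 0.001 0" --turn '[0,0]'

```text
time: 20.1
ee_pos: [0.5394, 0.1344, 0.0464]
orientation: [-0.0, 0.777, 0.63, -0.0]
wrist_force: [-5.3, 0.4, 3.1]
width: 0.0302
gripper_force: 2.3
```

Request:
step_arm --grip '[0.03,0.03]' --pt "0 0.001 0" --pt "0 0.001 0" --turn '[0,0]'

```text
time: 20.27
ee_pos: [0.5416, 0.1339, 0.0464]
orientation: [-0.0, 0.777, 0.63, -0.0]
wrist_force: [-4.4, 1.4, 2.8]
width: 0.0306
gripper_force: 2.3
```

Request:
step_arm --grip '[0.04,0.04,0.04,0.04,0.04]' --pt "0 -0.002 0" --pt "0 0 0" --pt "0 0 0" --pt "0 0 0" --pt "0 0 0" --turn '[0,0,0,0,0]'

```text
time: 20.68
ee_pos: [0.5402, 0.1341, 0.0465]
orientation: [0.0, 0.777, 0.63, 0.0]
wrist_force: [-0.7, -0.6, -1.1]
width: 0.0401
gripper_force: 0.0
```

Request:
step_arm --grip '[0.04,0.04,0.04,0.04,0.04]' --pt "0 0 -0.01" --pt "0 0 -0.03" --pt "0 0 -0.03" --pt "0 0 -0.03" --pt "0 0 -0.03" --turn '[0,0,0,0,0]'

```text
time: 21.1
ee_pos: [0.5398, 0.1342, 0.1787]
orientation: [0.0, 0.777, 0.63, 0.0]
wrist_force: [1.8, 0.5, -0.2]
width: 0.0401
gripper_force: 0.0
```

Request:
step_arm --grip '[0.04,0.04,0.04,0.04,0.04]' --pt "0 -0.02 0" --pt "0 0 0" --pt "0 0 0" --pt "0 0 0" --pt "0 0 0" --turn '[0,0,0,0,0]'

```text
time: 21.52
ee_pos: [0.52, 0.1381, 0.1751]
orientation: [-0.0, 0.777, 0.63, -0.001]
wrist_force: [0.3, -0.6, 0.3]
width: 0.0395
gripper_force: 0.0
```

```bash
python3 - <<'E'
from h import *
go((.52,.14,.2)); w=cam('wrist'); np.save('w5.npy',w,allow_pickle=True)
cv2.imwrite('pics/w5.png',cv2.resize(cv2.convertScaleAbs(w['color'][100:300,200:520],alpha=1.5),None,fx=2.5,fy=2.5,interpolation=cv2.INTER_CUBIC))
E
```

```text
d tool [  1.9  -0.4 -24.9] mm; y heading -11.92 pos [0.52   0.1381 0.1751]
```

View pics/w5.png

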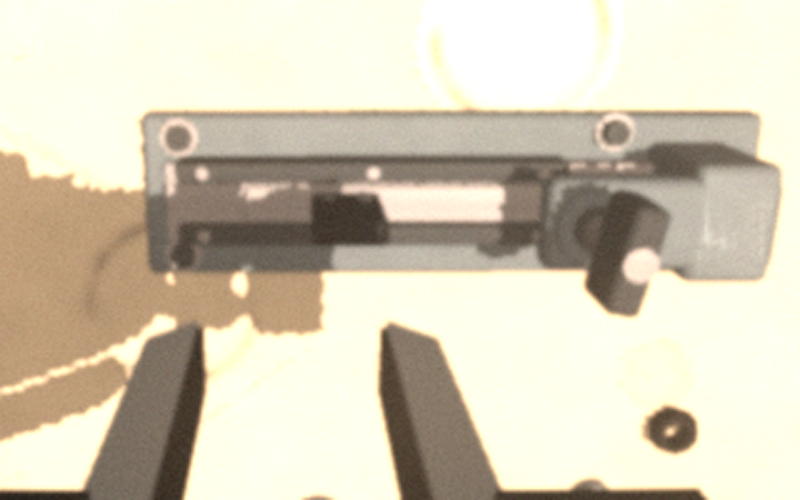

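The blade lies in the guide with its grip at crop (348,218) and its tip well under the arm. The wing has turned about 100°, its cap is at (640,266), and the gripper is clear. Interpolating push and draw to zero finger load gives a pull of about 3.5 N, which puts the pressing force inside the window for any friction in the stated range, so I hand in.

```bash
python3 -c "
from bench import bot
print(bot.finish_job())"
```

```text
the job is handed in; nothing more can be done
None
```

The job is handed in, with no verdict returned: the blade's tip lies about 15 mm past the screw axis and it needed about 3.1 N to draw and 4.7 N to push, roughly 3.5 N once finger load is allowed for; the loose parts were left alone.

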